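# Free the marble caught in the decanter's neck

## Task

Of the two glass decanters on the reading table, take the one whose dark marble is caught in its neck, lift it and rock it from side to side, towards one narrow end and then the other, until the marble drops to the bottom. Then set it down gently, upright in the middle of the round slate coaster and let go, without disturbing the other decanter.

Things in the scene. Friction and masses are not known exactly. Their poses are not given: they have to be found in the camera images.
- decanter_center (a point): Centre, half-way up the axis (z), of the clear glass decanter to work on: 200 mm tall, 0.35 kg, loose, upright. Oblong body, 56 mm along x, 84 mm along y, flat-topped 118 mm above the foot; straight round open neck, 48 mm across, up to 200 mm. Grip the neck from above, 65 mm above this point, with about 60 N. Two dents inside the neck, upper at -y, lower at +y, block the way down.
- marble_center (a point): Centre of the loose dark marble, a 20 mm ball. It starts on the upper dent, 80 mm above decanter_center. The dents slope 15 degrees to the wall. Leaning the decanter 30 to 40 degrees, top towards its own +y, for 1 s rolls it on to the lower dent (48 mm above); then the same towards -y drops it into the body, 84 mm below decanter_center. Extra rocking does no harm.
- coaster: Round dark slate coaster, 130 mm across and 5 mm thick, fixed on the table. The origin is the centre of its underside, on the table.
- other_center (a point): Centre (half-way up) of the other decanter, of the same shape and size, whose marble already lies at the bottom. Leave it alone.
Mind the look-alikes: they are no part of the job. Leave any blue look-alike of the coaster alone. Leave any orange look-alike of the part that bears decanter_center alone.

How it is judged:
By the outcome, as a careful person would: the job done as asked, in the order asked, and still so for the second after the job is handed in, with the robot touching nothing.
It also fails if it takes over 45 s, if anything falls off the work surface, if the arm or the gripper's body presses on something with over 40 N, if the wrist force passes 120 N, or if a joint passes its speed limit or range.

## Robot

A 6-joint arm with a two-finger parallel gripper is mounted at the origin on the work surface. World frame = base frame: x ahead of the robot, y to its left, z up, the work surface at z = 0. Lengths are in m, angles in rad, forces in N, time in s.
With the tool pointing down it reaches from about 0.275 to 0.75 m from the base axis. Payload 10.2 kg.
Tool frame: the origin (TCP) lies midway between the tips of the shut fingers; the grasp point (between the pads) lies 19 mm behind it (env.hold_point_z is the distance from the TCP to the grasp point, in m); z points along the fingers, y is the line along which they close (so a half turn about z gives the same grasp; the last joint's range is limited). The gripper opens to 85 mm and grips with 20 to 120 N. Pads are 22 mm wide; open, the fingers measure 114 mm over their backs; the gripper's body (76 mm by 85 mm) begins 54 mm behind the grasp point. The pads swing forward as they close: fully open they stand 13 mm farther back than shut.
Start: joints at [-1.563, 0.313, 1.498, -0, 1.331, -0.223], TCP at [0.12, -0.511, 0.231] pointing down, gripper open.
Joint ranges: [-2.94, 2.94], [-0.97, 2.17], [0.19, 2.56], [-1.23, 4.37], [0.02, 3.11], [-2.88, 2.88]. Speed limits (rad/s): [2.39, 2.39, 3.01, 3.14, 3.14, 3.14].

## Interface

Orientations are given as a unit quaternion [x, y, z, w].
In Python, from bench import env, kinematics, monitor, eyes, job gives the robot as it stands. The module is installed in compiled form; this text tells all that it offers. Calls block until the motion is done:
- env.reach(position, orientation): joint-space move of the TCP to a pose.
- env.movel(position, velocity=0.15, frame=None, guard=None): straight line of the TCP; frame=None keeps the orientation; velocity is the mean speed in m/s. With guard (N) it stops when the force on the tool has changed by that much, and returns True; else False.
- env.set_joints(angles): joint-space move.
- env.release() and env.close_gripper(effort=None): open the fingers fully, or close them until they stop; effort is the grip in N (None keeps the last).
- env.hold(seconds).
- kinematics.ik(position, orientation): joint angles nearest the present ones, or None.
- monitor.sense(): the state.
- eyes.grab_frame(name): name is "scene" or "top" or "wrist"; returns a dict with "frame" (400x640x3 uint8, red, green, blue), "mtx" (3x3 intrinsics, pixels), "view" (4x4, takes a point from world to camera coordinates). Camera axes: x right, y down, z forward; pixel columns grow to the right and rows downward; lengths in m; the calibration is good to about 2 mm. A picture is of the moment at which its call begins. There is no depth.
A pose or a line that the arm cannot do raises env.MotionError and nothing moves.
- job.hand_in(): hands the job in; it is judged then, once.
The state is a dict: "clock": time; "joints": joint angles; "qvel": joint speeds; "joint_efforts": joint torques, N m; "position": TCP position; "ee_rot": TCP orientation; "contact_force": force on the tool from outside, world axes, zero at the start; "ft_torque": the same for the moment, N m; "finger_gap": opening from 0.0 (shut) to 1.0 (fully open); "gripper_force": force on a finger pad.
Only numpy, scipy, OpenCV 4.12 (cv2) and the standard library are available. Lean on these libraries where they do the work, as an engineer would, in place of code of your own. Each camera call takes 0.05 s, during which the arm holds its last target. There are 200 camera calls.

## Working session

There is one attempt and no reset: what is moved stays moved. The work goes in short steps, each a Python script; the robot and the scene stay as the last script left them, time stands still between calls to the robot, and variables do not carry over. Pictures are saved under pics/ and viewed, at most 10 in all, crops included, and the job is handed in when it is done.

```bash
mkdir -p pics
cat > h.py <<'E'
import numpy as np, cv2
from scipy.spatial.transform import Rotation as R
from bench import env, kinematics, monitor, eyes, job
def grab(name,out):
    g=eyes.grab_frame(name); cv2.imwrite(f'pics/{out}.png',g['frame'][:,:,::-1])
    np.savez(f'pics/{out}.npz',**g); return g
def ray(g,u,v):
    V=np.array(g['view']); d=np.linalg.inv(g['mtx'])@[u,v,1]
    c=-V[:3,:3].T@V[:3,3]; return c,V[:3,:3].T@d
def onplane(g,u,v,z):
    c,d=ray(g,u,v); return c+d*(z-c[2])/d[2]
def tri(rs):
    A=0;b=0
    for c,d in rs:
        d=d/np.linalg.norm(d); P=np.eye(3)-np.outer(d,d); A=A+P; b=b+P@c
    return np.linalg.solve(A,b)
def proj(g,p):
    V=np.array(g['view']); q=np.array(g['mtx'])@(V[:3,:3]@np.array(p)+V[:3,3]); return q[:2]/q[2]
E
python3 - <<'E'
from h import *
for n in('scene','top'):
    g=grab(n,n+'0'); print(n,ray(g,320,200)[0], g['mtx'][0])
print(monitor.sense()['clock'])
E
```

```text
scene [1.12644219 0.20810652 0.72313448] [383.42590044   0.         323.97297955]
top [0.49791967 0.00940295 0.95853043] [378.30943263   0.         319.79759377]
0.1
```

View pics/scene0.png

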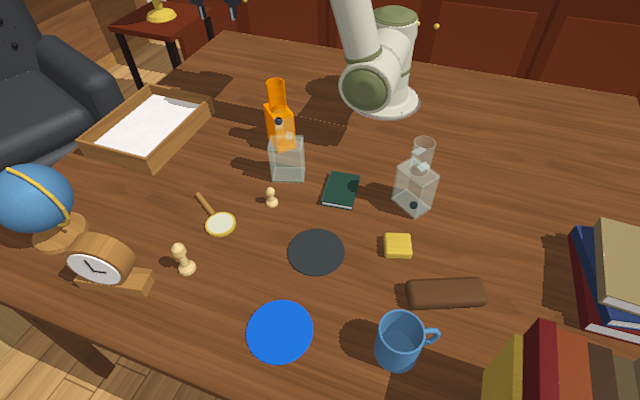

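View pics/top0.png

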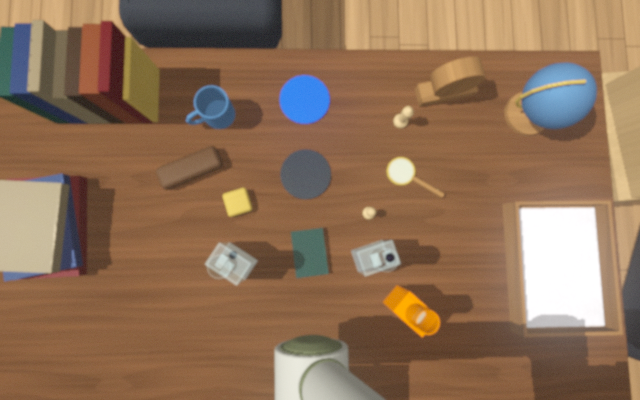

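Run:
```python
from h import *
a=cv2.imread('pics/top0.png')[220:350,330:460]; b=cv2.imread('pics/scene0.png')[70:200,225:355]
c=np.hstack([cv2.resize(x,(400,400),interpolation=cv2.INTER_CUBIC) for x in(a,b)])
cv2.imwrite('pics/crop1.png',c)
for n in('top','scene'):
    g=np.load(f'pics/{n}0.npz'); f=g['frame'].astype(int); 
    r,gr,bl=f[...,0],f[...,1],f[...,2]
    m=((f.max(2)<75)&(bl>=r)).astype(np.uint8)
    k,_,s,ce=cv2.connectedComponentsWithStats(m)
    for i in range(1,k):
        if s[i,4]>15: print(n,s[i],ce[i],onplane(g,*ce[i],.005)[:2],onplane(g,*ce[i],.18)[:2],onplane(g,*ce[i],.016)[:2])
```

```text
top [ 124    0  157   47 4070] [209.95823096  30.98280098] [1.04084965 0.25551933] [0.94120653 0.21034996] [1.03458636 0.25268011]
top [  0  93  85  30 883] [ 43.18799547 107.93771234] [0.83220144 0.66895666] [0.77085121 0.54790976] [0.82834514 0.661348  ]
top [ 65 176   5   9  38] [ 66.92105263 179.86842105] [0.64817857 0.60061682] [0.62060178 0.49211223] [0.64644517 0.59379653]
top [ 67 188  15  79 401] [ 73.87281796 228.6882793 ] [0.52691248 0.57747651] [0.52159148 0.47321883] [0.52657802 0.57092317]
top [387 255   6   6  30] [389.63333333 257.36666667] [ 0.44663467 -0.20169201] [ 0.45604693 -0.16295007] [ 0.4472263 -0.1992568]
top [629 341  11  17  80] [634.1875 350.725 ] [ 0.20601835 -0.81403257] [ 0.25959056 -0.66290869] [ 0.20938574 -0.80453336]
scene [    0     0   124   171 10451] [44.23844608 83.36427136] [ 0.31696286 -1.17172634] [ 0.51422241 -0.83547908] [ 0.32936203 -1.15059079]
scene [190   0  16  19  89] [199.21348315   5.41573034] [-0.48759532 -1.04317712] [-0.09427545 -0.73825563] [-0.46287236 -1.02401063]
scene [223   0  17  18 105] [232.72380952   4.72380952] [-0.5
[... 913 characters left out ...]
66 0.04048899] [0.7429404  0.08133519] [0.62714165 0.04305647]
scene [331 245  12  16  55] [336.67272727 251.52727273] [0.64869399 0.0542383 ] [0.76511499 0.09173398] [0.65601188 0.05659517]
scene [317 256   9   7  23] [320.69565217 259.34782609] [0.68064866 0.02769221] [0.78928272 0.07165682] [0.68747709 0.0304557 ]
scene [289 259  32  17  47] [301.         268.63829787] [ 0.71783153 -0.00422261] [0.81740462 0.04751922] [ 0.72409041 -0.00097027]
scene [ 85 261  12  11  18] [ 90.16666667 266.94444444] [ 0.87257974 -0.44291745] [ 0.9344427  -0.28427141] [ 0.87646826 -0.43294542]
scene [321 262  10   7  20] [326.05 264.1 ] [0.68824708 0.04315417] [0.79502951 0.0833509 ] [0.69495912 0.04568082]
```

View pics/crop1.png

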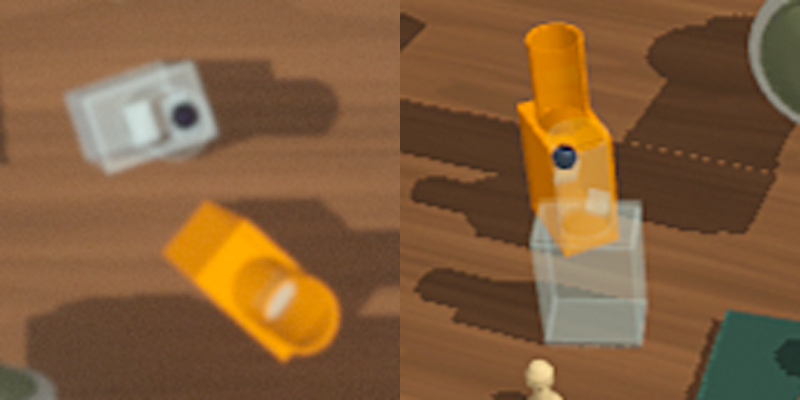

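```bash
cat > m.py <<'E'
from h import *
gt=np.load('pics/top0.npz'); gs=np.load('pics/scene0.npz'); s=130/400
T=lambda x,y:(330+x*s,220+y*s); S=lambda x,y:(225+(x-400)*s,70+y*s)
m=tri([ray(gt,389.6,257.4),ray(gs,*S(565,156))]); print('marble',m)
o=tri([ray(gt,231,258),ray(gs,413,205)]);print('other marble rough',o)
print('top-face',[onplane(gt,*T(*p),.118)[:2].round(3) for p in((68,95),(190,62),(217,135),(107,172))])
print('scene base',[onplane(gs,*S(*p),0)[:2].round(3) for p in((550,343),(643,345))])
print('scene body top',[onplane(gs,*S(*p),.118)[:2].round(3) for p in((530,245),(537,200),(640,203),(645,298))])
for g,n in((gt,'top'),(gs,'scene')):
    f=g['frame'].astype(int); u,v=(306,174) if n=='top' else (316,252)
    ref=np.median(f[v-5:v+6,u-5:u+6],axis=(0,1)); mk=(abs(f-ref).max(2)<18).astype(np.uint8)
    _,l,st,c=cv2.connectedComponentsWithStats(cv2.morphologyEx(mk,cv2.MORPH_OPEN,np.ones((3,3),np.uint8)))
    i=l[v,u]; ct=max(cv2.findContours((l==i).astype(np.uint8),0,1)[0],key=len); (cx,cy),ax,_=cv2.fitEllipse(ct)
    print(n,'coaster',st[i],cx,cy,ax,onplane(g,cx,cy,.005))
# orange extents
f=gt['frame'].astype(int); mk=((f[...,0]>180)&(f[...,2]<70)&(f[...,1]>80))
v,u=np.nonzero(mk[270:345,375:450]); print('orange',[onplane(gt,375+a,270+b,.2)[:2].round(3) for a,b in((u.min(),v[u.argmin()]),(u.max(),v[u.argmax()]),(u[v.argmin()],v.min()))])
E
python3 m.py
```

```text
marble [ 0.45571372 -0.16226497  0.17966997]
other marble rough [0.45122743 0.1907665  0.00701828]
top-face [array([ 0.468, -0.093]), array([ 0.491, -0.183]), array([ 0.438, -0.201]), array([ 0.413, -0.12 ])]
scene base [array([ 0.488, -0.18 ]), array([ 0.463, -0.102])]
scene body top [array([ 0.497, -0.179]), array([ 0.443, -0.199]), array([ 0.418, -0.117]), array([ 0.524, -0.07 ])]
top coaster [ 281  150   50   49 1911] 305.4230651855469 173.9075469970703 (48.271453857421875, 48.603919982910156) [0.66008009 0.0082117  0.005     ]
scene coaster [ 288  229   56   47 2087] 315.6120300292969 251.8627166748047 (45.95125198364258, 55.805702209472656) [0.66577796 0.00980602 0.005     ]
orange [array([ 0.374, -0.143]), array([ 0.337, -0.253]), array([ 0.401, -0.168])]
```

```bash
cat >> h.py <<'E'
YAW=np.radians(17.8); C=np.array([.452,-.150])
def quat(yaw,sgn=1,tilt=0):
    """tool down, closing line along decanter y; tilt>0 leans decanter top to its own +y"""
    y=sgn*np.array([-np.sin(yaw),np.cos(yaw),0]); z=np.array([0,0,-1.]); x=np.cross(y,z)
    Rd=R.from_matrix(np.c_[x,y,z]); ax=np.array([np.cos(yaw),np.sin(yaw),0])
    return R.from_rotvec(-tilt*ax)*Rd
E
python3 - <<'E'
from h import *
for sgn in(1,-1):
    for yaw in (YAW,YAW-np.pi/4,YAW-np.pi/2,YAW+np.pi/4):
        print(sgn,np.degrees(yaw))
        for p,t in(([*C,.146],0),([.5,-.1,.38],0),([.5,-.1,.38],.61),([.5,-.1,.38],-.61),([.663,.009,.152],0)):
            q=kinematics.ik(p,quat(yaw,sgn,t).as_quat()); print('  ',None if q is None else np.round(q,2))
E
```

```text
1 17.8
   [-0.57  0.3   1.76 -0.    1.09 -2.45]
   [-0.43  0.22  1.23 -0.    1.68 -2.31]
   [-0.17  0.1   1.49 -0.56  1.28 -1.96]
   [-0.61  0.43  1.07  0.42  2.11 -2.36]
   [-0.16  0.68  1.13 -0.    1.32 -2.04]
1 -27.2
   [-0.57  0.3   1.76 -0.    1.09 -1.66]
   [-0.43  0.22  1.23 -0.    1.68 -1.52]
   [-0.15  0.37  1.16 -0.59  1.79 -1.33]
   [-0.73  0.18  1.4   0.59  1.7  -1.79]
   [-0.16  0.68  1.13 -0.    1.32 -1.26]
1 -72.2
   [-0.57  0.3   1.76 -0.    1.09 -0.88]
   [-0.43  0.22  1.23 -0.    1.68 -0.74]
   [-0.27  0.56  0.88 -0.4   2.2  -0.73]
   [-0.69 -0.06  1.66  0.54  1.23 -1.1 ]
   [-0.16  0.68  1.13 -0.    1.32 -0.47]
1 62.8
   None
   None
   None
   None
   [-0.16  0.68  1.13 -0.    1.32 -2.83]
-1 17.8
   [-0.57  0.3   1.76 -0.    1.09  0.69]
   [-0.43  0.22  1.23 -0.    1.68  0.83]
   [-0.17  0.1   1.49 -0.56  1.28  1.18]
   [-0.61  0.43  1.07  0.42  2.11  0.78]
   [-0.16  0.68  1.13 -0.    1.32  1.1 ]
-1 -27.2
   [-0.57  0.3   1.76 -0.    1.09  1.48]
   [-0.43  0.22  1.23 -0.    1.68  1.62]
   [-0.15  0.37  1.16 -0.59  1.79  1.81]
   [-0.73  0.18  1.4   0.59  1.7   1.36]
   [-0.16  0.68  1.13 -0.    1.32  1.88]
-1 -72.2
   [-0.57  0.3   1.76 -0.    1.09  2.26]
   [-0.43  0.22  1.23 -0.    1.68  2.4 ]
   [-0.27  0.56  0.88 -0.4   2.2   2.41]
   [-0.69 -0.06  1.66  0.54  1.23  2.04]
   [-0.16  0.68  1.13 -0.    1.32  2.67]
-1 62.8
   [-0.57  0.3   1.76 -0.    1.09 -0.09]
   [-0.43  0.22  1.23 -0.    1.68  0.05]
   [-0.41 -0.1   1.7  -0.05  0.94  0.08]
   [-0.44  0.59  0.83  0.03  2.33  0.05]
   [-0.16  0.68  1.13 -0.    1.32  0.31]
```

sgn=-1 works at every pose. I'll hover above the decanter and look with the wrist camera.

Run:
```python
from h import *
env.reach([*C,.31],quat(YAW,-1).as_quat())
g=grab('wrist','w1'); s=monitor.sense(); print(s['clock'],s['position'],ray(g,0,0)[0])
print(proj(g,[*C,.2]),proj(g,[.4557,-.1623,.18]))
y=np.array([-np.sin(YAW),np.cos(YAW)]);x=np.array([np.cos(YAW),np.sin(YAW)])
im=g['frame'][:,:,::-1].copy()
for z,pts in((.118,[C+a*.028*x+b*.042*y for a,b in((1,1),(1,-1),(-1,-1),(-1,1))]),(.2,[C+.024*(np.cos(t)*x+np.sin(t)*y) for t in np.linspace(0,6.28,24)])):
    for p in pts: cv2.circle(im,tuple(int(round(k)) for k in proj(g,[*p,z])),2,(0,0,255) if z>.15 else (0,255,0),-1)
cv2.imwrite('pics/w1b.png',im)
```

```text
1.9583 [ 0.45179603 -0.15072501  0.30977391] [ 0.52828545 -0.12565715  0.45267125]
[319.22153431 196.82065739] [334.20887764 190.0197417 ]
```

View pics/w1b.png

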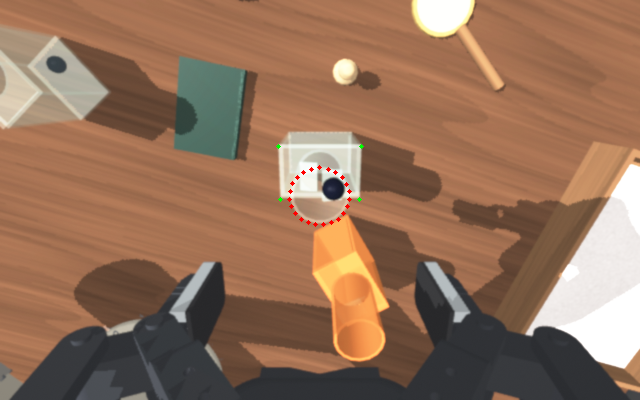

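The overlay of my estimate fits: the neck rim is at about (319,197), the body's top corners sit on the glass, and the marble is at (333,188) on the -y side. Next I grasp and lift.

```bash
python3 - <<'E'
from h import *
print(env.movel([*C,.146],velocity=.12,guard=10))
env.close_gripper(60); s=monitor.sense(); print(s['clock'],s['finger_gap'],s['gripper_force'],s['position'],s['contact_force'])
env.movel([*C,.18],velocity=.08); env.movel([*C,.30],velocity=.15)
s=monitor.sense(); print(s['clock'],s['finger_gap'],s['gripper_force'],s['contact_force'])
P=[.5,-.1,.36]
env.reach(P,quat(YAW,-1).as_quat())
env.movel([.5,-.1,.36],velocity=.05,frame=None) if 0 else None
print(monitor.sense()['clock'])
t=monitor.sense()['clock']; env.reach(P,quat(YAW,-1,.61).as_quat()); print('tilt took',monitor.sense()['clock']-t)
env.hold(1.2); g=grab('wrist','w2'); g=grab('scene','s2')
s=monitor.sense(); print(s['clock'],s['finger_gap'],s['ft_torque'])
E
python3 - <<'E'
import cv2,numpy as np
a=cv2.imread('pics/s2.png')[20:240,200:520];b=cv2.imread('pics/w2.png')[80:300,160:480]
cv2.imwrite('pics/c2.png',np.vstack([a,b]))
E
```

```text
False
3.9167 0.5545968456491118 61.69288158416748 [ 0.45223132 -0.15023399  0.14653725] [-0.02567726 -1.15032236  5.23955843]
5.4417 0.5519369352570154 62.126306891441345 [-0.40630842 -0.07011043 -2.56969866]
5.9
tilt took 0.5999999999999996
7.8 0.5572818846667417 [ 0.72725538  0.2417417  -0.00554217]
```

View pics/c2.png

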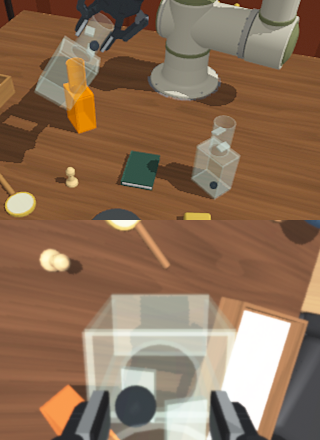

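The decanter leans top towards +y and the marble has crossed to the +y side: image left, near (135,405) in the lower half. Now the opposite lean.

Run:
```python
from h import *
P=[.5,-.1,.36]
env.reach(P,quat(YAW,-1,-.61).as_quat()); env.hold(1.3); grab('scene','s3')
env.reach(P,quat(YAW,-1,0).as_quat()); env.hold(.3); grab('scene','s4'); grab('wrist','w4')
s=monitor.sense(); print(s['clock'],s['finger_gap'],s['ft_torque'],s['contact_force'])
a=[cv2.imread(f'pics/{n}.png') for n in('s3','s4','w4')]
cv2.imwrite('pics/c3.png',np.hstack([a[0][0:200,220:480],a[1][0:200,220:480],a[2][100:300,190:450]]))
```

```text
10.9667 0.560692965251882 [ 0.03302741 -0.01263277 -0.00255809] [ 0.11797755  0.48483319 -3.1162499 ]
```

View pics/c3.png

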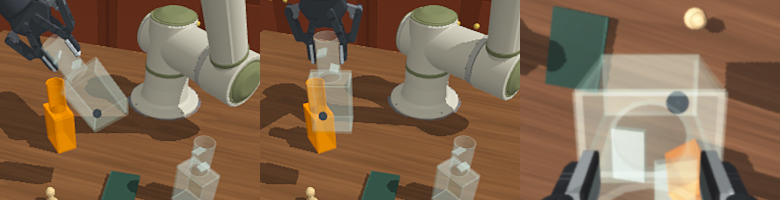

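The marble now lies at the bottom of the body: (97,113) and (323,116) in the scene crops, (677,103) in the wrist crop. Next I go above the coaster and check.

Run:
```python
from h import *
D=np.array([.663,.009]); q=quat(YAW,-1).as_quat()
env.reach([*D,.28],q); env.movel([*D,.20],velocity=.1); env.hold(.3)
s=monitor.sense(); print(s['clock'],s['position'])
x=np.array([np.cos(YAW),np.sin(YAW)]);y=np.array([-x[1],x[0]]); out=[]
for n in('scene','wrist'):
    g=grab(n,n+'5'); im=g['frame'][:,:,::-1].copy()
    for z,col,pts in((.054,(0,255,0),[D+a*.028*x+b*.042*y for a,b in((1,1),(1,-1),(-1,-1),(-1,1))]),(.172,(0,255,0),[D+a*.028*x+b*.042*y for a,b in((1,1),(1,-1),(-1,-1),(-1,1))]),(.005,(0,0,255),[D+.065*(np.cos(t)*x+np.sin(t)*y) for t in np.linspace(0,6.28,24)])):
        for p in pts: cv2.circle(im,tuple(int(round(k)) for k in proj(g,[*p,z])),1,col,-1)
    out.append(cv2.resize(im[100:300,200:460] if n=='scene' else im[40:300,150:490],(390,300),interpolation=cv2.INTER_CUBIC))
cv2.imwrite('pics/c5.png',np.hstack(out))
```

```text
13.075 [0.66307606 0.00898271 0.20027291]
```

View pics/c5.png

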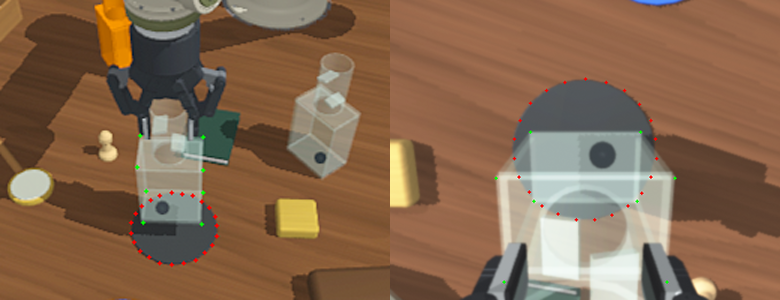

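The predicted foot corners (green) and coaster rim (red) both match the picture, so the decanter is centred and upright with no slip. Now I lower it and let go.

Run:
```python
from h import *
D=[.663,.009]; p=lambda:(lambda s:print(round(s['clock'],2),s['position'],s['contact_force'],s['finger_gap']))(monitor.sense())
env.movel([*D,.162],velocity=.05); p()
print(env.movel([*D,.144],velocity=.012,guard=4)); p()
env.hold(.2); env.release(); env.hold(.3); p()
env.movel([*D,.30],velocity=.12); env.hold(.3)
g=grab('scene','s6'); h=grab('wrist','w6'); p()
cv2.imwrite('pics/c6.png',np.hstack([cv2.resize(g['frame'][60:300,200:512,::-1],(390,300)),cv2.resize(h['frame'][40:300,150:490,::-1],(390,300))]))
```

```text
14.08 [0.66319189 0.00896586 0.16240176] [-0.14045997 -0.42304516 -3.19883899] 0.5522892480776497
True
14.99 [0.66300217 0.00885476 0.15159077] [ 0.04892206 -0.87726998  6.29630397] 0.5561818678661544
15.96 [0.66241337 0.00907875 0.1501875 ] [0.6973951  0.26140147 0.25863103] 0.999940711859499
17.76 [0.6629857  0.00901396 0.29992309] [-0.08292882 -0.05532193 -0.40123221] 0.9962244212090474
```

View pics/c6.png

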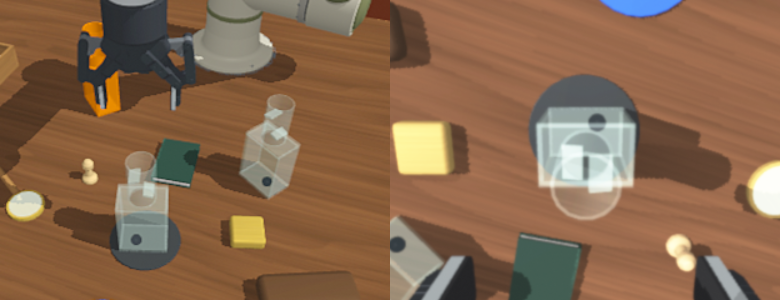

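The decanter stands upright and centred on the coaster with the marble at the bottom (136,239). The other decanter is untouched.

```bash
python3 -c "
from h import *
print(job.hand_in())"
```

```text
the job is handed in; nothing more can be done
None
```

The marble dropped to the bottom, the decanter is upright in the middle of the slate coaster and released, the other decanter was not touched, and the job was handed in at about 18 s.

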